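# Start the hold-down thumbscrew without crossing its thread

## Task

Start the black thumbscrew of the flange hold-down fixture by hand without crossing the thread: turn it backward (counter-clockwise from above) until it drops off the start of the thread, which is as the white line on the knob passes the red mark on the strap, and let it fall; then turn it forward one full turn from that mark, so that the thread has caught. Do not drive it forward before it has dropped, leave the things around it alone, and finish with the knob still held between the fingers: do not let go at the end.

Things in the scene. Friction and masses are not known exactly. Their poses are not given: they have to be found in the camera images.
- knob_mid (a point): Centre of the thumbscrew's black ribbed knob, on its vertical axis. The knob is a round cylinder, 36 mm across, 28 mm tall (14 mm above and below this point). A white line on its top runs from the middle to the rim along this point's own -x axis. About 95 mm above the bench at the start, 84 mm at the end. Bare round shank, 20 mm across, below it.
- thumbscrew: The knob with its shank (about 0.16 kg); origin on the axis at the knob's underside, z up. The shank passes through a flat strap, top 52 mm above the bench, into the threaded boss: 28 mm of bare shank shows between strap and knob at the start, 18 mm at the end.
- screw_turn (a joint): Turn of the thumbscrew, rad; counter-clockwise from above (backward) counts up, clockwise (forward, tightening) down. 0: white line over the red mark on the strap; there the thread starts, and turned backward past it (fully by +0.15) the screw can fall one pitch. Starts at -2.0 to -0.5. Range -8.6 to 3.2. Friction 0.02 N m: it stays where left.
- screw_lift (a joint): Height of the screw, m, up positive; 0 at the top of the thread start. Pitch 6 mm a turn. Not caught, it rests at 0.00095 x screw_turn. Past +0.15 it falls 6 mm by its weight when the fingers open (a grip holds it up) or when pushed down. Fallen or caught, it reads -0.006 + 0.00095 x screw_turn. Turned forward unfallen it just rides on top of the thread.
- fixture: Fixed flange hold-down: dark base plate 170 x 90 x 12 mm, steel boss, aluminium strap 138 x 40 mm whose nose pad stands on a steel flange. Origin on the bench under the screw's axis; +x runs along the strap to the flange (85 mm away), z up. Apart from the thumbscrew nothing of it is higher than 57 mm. Red start mark on the strap, 21 to 34 mm from the axis towards -x.
- bottle_small: Bystander, loose: small cream screw-cap reagent bottle with a white cap, 34 mm across, 70 mm tall; origin at the centre of its underside. To be left alone.
- beaker: Bystander, loose: clear plastic beaker, 64 mm across, 83 mm tall; origin at the centre of its underside. To be left alone.
- nipple: Bystander, loose: short steel vacuum pipe piece with a wide foot, 40 mm across, 42 mm tall; origin at the centre of its underside. To be left alone.
- centring_ring: Bystander, loose: black rubber ring with a steel insert, 43 mm across, 8 mm high; origin at the centre of its underside. To be left alone.
- puck: Bystander, loose: white plastic disc, 43 mm across, 11 mm high; origin at the centre of its underside. To be left alone.
- spanner: Bystander, loose: steel spanner lying flat, 162 mm long along its y, 25 mm wide; origin at the centre of its underside. To be left alone.

How it is judged:
On the way, in this order (a step that is already met when the one before it is completed fails the run):
1. the screw has been turned backward past the start mark and has dropped one pitch (value of joint screw_turn above 0 rad and value of joint screw_lift below -0.0035 m), for 0.1 s.
2. turned forward half a turn with the thread caught (value of joint screw_turn below -2.8 rad and value of joint screw_lift below -0.0072 m), for 0.1 s.
At the end, for the whole second after the job is handed in: The thumbscrew is one full turn (within about 30 degrees) forward of the start mark, caught in the thread (screw_lift below -10 mm), still, and gripped by the fingers with more than 1.5 N (value of joint screw_turn between -6.83 and -5.73 rad and value of joint screw_lift below -0.01 m and contact force between the fingers and thumbscrew above 1.5 N and velocity of joint screw_turn between -0.2 and 0.2 rad/s); the arm keeps its last pose, push and grip.
It fails at once if the screw is driven well forward of where it stood (past -2.7 rad) without having dropped into the thread (value of joint screw_turn below -2.7 rad and value of joint screw_lift above -0.0052 m).
It fails at once if a bystander is moved more than 30 mm (distance of any of bottle_small, beaker, nipple, centring_ring, puck, spanner from where it was at the start of the episode above 0.03 m).
It also fails if it takes over 67 s, if anything falls off the work surface, if the arm or the gripper's body presses on something with over 40 N, if the wrist force passes 120 N, or if a joint passes its speed limit or range.

## Robot

A 6-joint arm with a two-finger parallel gripper is mounted at the origin on a cart in front of the work surface, level with it; the furniture and walls round the work are solid. World frame = base frame: x ahead of the robot, y to its left, z up, the work surface at z = 0. Lengths are in m, angles in rad, forces in N, time in s.
With the tool pointing down it reaches from about 0.425 to 1.125 m from the base axis. Payload 14.9 kg.
Tool frame: the origin (TCP) lies midway between the tips of the shut fingers; the grasp point (between the pads) lies 19 mm behind it; z points along the fingers, y is the line along which they close (so a half turn about z gives the same grasp; the last joint's range is limited). The gripper opens to 91 mm and grips with 3 to 60 N. Pads are 32 mm wide; open, the fingers measure 118 mm over their backs; the gripper's body (76 mm by 178 mm) begins 60 mm behind the grasp point.
Start: joints at [1.184, 0.379, 1.734, -0, 1.028, -0.033], TCP at [0.243, 0.657, 0.214] pointing down, gripper open.
Joint ranges: [-2.77, 2.77], [-0.74, 2.19], [0, 2.66], [-1.06, 4.2], [0.31, 2.87], [-3.08, 3.08]. Speed limits (rad/s): [1.89, 1.89, 2.39, 3.14, 3.14, 3.14].

## Interface

Orientations are given as a unit quaternion [w, x, y, z].
In Python, from workcell import * gives the robot as it stands.
- The arm moves only by the tool arm_command, never from a script. Its argument "moves" is one flat list of numbers, 7 for each row, row after row: the closure, from -1 (fully open) to 1 (shut), then the shift along the world's x, y, z in mm, then the turn, a rotation vector about the world's x, y, z in rad. In form: [grip, dx, dy, dz, wx, wy, wz, grip, dx, dy, dz, wx, wy, wz, ...]. A call has 1 to 5 rows; each row is the pose to reach, as a shift and turn from the pose commanded when the call began; what a row does not reach only later rows make up. A row lasts 1/10 s, in which the tool goes at most 50 mm and 8.59 degrees, less where a joint would pass 70% of its speed; a pose out of reach is approached as far as the arm can. A call with a gripper value outside its range is refused whole. The fingers move at their own pace and stop on an object; "newtons" is the grip in N (left out, the last holds). Time passes only in rows, so rows that repeat a pose let the fingers close. It gives the time, the measured TCP pose, the force, the opening and the grip force at its end, in the units of the state.
- state(): the state, without advancing time (a new reading comes with each control period).
- capture(name): name is "side" or "top"; returns (picture, depth): 420x560x3 uint8, red, green, blue; 420x560 float32, m along the optical axis (not along the pixel's ray), 0 where there is no reading.
- calibration(name): a dict with "mtx" (3x3 intrinsics, pixels), "dist_coeffs" ([k1, k2, p1, p2, k3] as OpenCV has them; the pictures are not rectified), "xyz" and "orientation" of the camera in the world. Camera axes: x right, y down, z forward; pixel columns grow to the right and rows downward; lengths in m; the calibration is good to about 2 mm. A picture is of the moment at which its call begins. calibration takes no time and is no camera call.
- job_done(): hands the job in; it is judged then, once.
The state is a dict: "clock": time; "joint_positions": joint angles; "qd": joint speeds; "joint_torque": joint torques, N m; "ee_pos": TCP position; "tool_rot": TCP orientation; "wrist_force": force on the tool from outside, world axes, zero at the start; "moment": the same for the moment, N m; "width": finger opening in m; "gripper_force": force on a finger pad.
Only numpy, scipy, OpenCV 4.12 (cv2) and the standard library are available. Lean on these libraries where they do the work, as an engineer would, in place of code of your own. Each camera call takes 0.05 s, during which the arm holds its last target. There are 200 camera calls.

## Working session

There is one attempt and no reset: what is moved stays moved. The work goes in short steps, Python scripts to look and compute and a tool call to move; the robot and the scene stay as the last step left them, time stands still between calls to the robot, and variables do not carry over. Pictures are saved under pics/ and viewed, at most 10 in all, crops included, and the job is handed in when it is done.

Besides the shell and the picture viewer there is one more tool, called after ">>>" by a JSON object that holds its "method" and its "body". arm_command: Moves the arm, as the interface text tells. Its arguments: {"type":"object","properties":{"moves":{"type":"array","items":{"type":"number"}},"newtons":{"type":"number"}},"required":["moves"]}

```bash
mkdir -p pics; ls
python3 - <<'E'
from workcell import *
import cv2
print(state())
for n in("top","side"):
    p,d=capture(n); cv2.imwrite(f"pics/{n}0.png",cv2.cvtColor(p,cv2.COLOR_RGB2BGR)); print(calibration(n))
E
```

```text
pics
{'clock': 0.0, 'joint_positions': array([ 1.18370620e+00,  3.79433430e-01,  1.73476491e+00,  4.91075691e-06,
        1.02847717e+00, -3.33277996e-02]), 'qd': array([-0.00090245, -0.00053321,  0.00027596, -0.00192062, -0.0004956 ,
        0.00046534]), 'joint_torque': array([-1.80577954e-03, -7.63743639e+01, -4.34348989e+01,  6.50044740e-02,
        4.26310999e-02, -9.63835714e-05]), 'ee_pos': array([0.24237797, 0.65628847, 0.21327872]), 'tool_rot': array([-1.15032919e-04,  1.75961482e-01,  9.84396904e-01, -5.29071697e-04]), 'wrist_force': array([0.31638456, 0.37518429, 0.98057699]), 'moment': array([ 0.04290492, -0.01242432,  0.01691463]), 'gripper_force': 0.0, 'width': 0.09086761183450212}
{'mtx': array([[432.8860302 ,   0.        , 273.64612724],
       [  0.        , 432.8860302 , 209.770602  ],
       [  0.        ,   0.        ,   1.        ]]), 'dist_coeffs': array([0.04115144, 0.        , 0.        , 0.        , 0.        ]), 'xyz': array([0.46294292, 0.08573916, 0.94253585]), 'orientation': array([ 0.04842514, -0.69775682,  0.71291516, -0.05042217])}
{'mtx': array([[388.84831692,   0.        , 278.96665728],
       [  0.        , 388.84831692, 217.27417946],
       [  0.        ,   0.        ,   1.        ]]), 'dist_coeffs': array([-0.00472482,  0.        ,  0.        ,  0.        ,  0.        ]), 'xyz': array([-0.092834  ,  0.37253845,  0.5094805 ]), 'orientation': array([ 0.29005955, -0.48291645,  0.71548484, -0.41320529])}
```

View pics/top0.png

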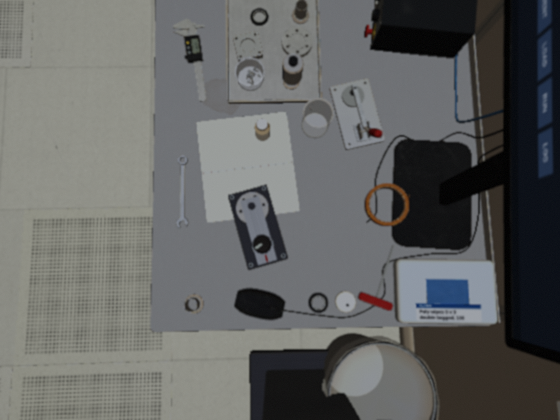

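View pics/side0.png

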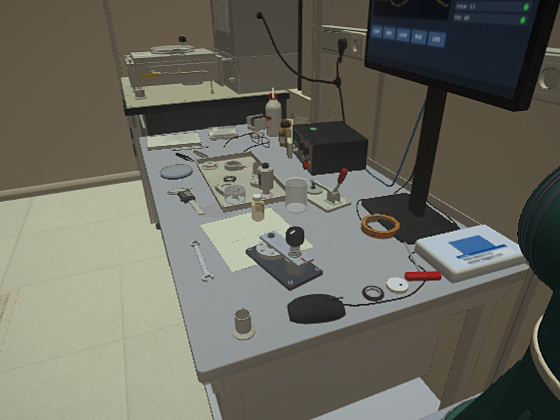

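The knob is at about (261,243) in the top view, with the flange at (251,207) and the red mark near (266,258). In the side view the knob is at about (294,236).

```bash
cat > h.py <<'E'
from workcell import *
import cv2, numpy as np
from scipy.spatial.transform import Rotation as R
def cam(n):
    c=calibration(n); q=c["orientation"]; return c["mtx"],c["dist_coeffs"],c["xyz"],R.from_quat(q,scalar_first=True).as_matrix()
def ray(n,uv,z):
    K,D,t,Rm=cam(n); p=cv2.undistortPoints(np.array(uv,float).reshape(-1,1,2),K,D).reshape(-1,2)
    d=np.c_[p,np.ones(len(p))]@Rm.T; return t+d*((z-t[2])/d[:,2])[:,None]
def proj(n,X):
    K,D,t,Rm=cam(n); return cv2.projectPoints(np.array(X,float).reshape(-1,3),cv2.Rodrigues(Rm.T)[0],-Rm.T@t,K,D)[0].reshape(-1,2)
E
python3 - <<'E'
from h import *
a=cv2.imread("pics/top0.png"); b=cv2.imread("pics/side0.png")
A=cv2.resize(a[180:275,215:300],None,fx=6,fy=6,interpolation=cv2.INTER_CUBIC)[:570,:400] if 0 else cv2.resize(a[225:275,230:300],(560,400),interpolation=cv2.INTER_CUBIC)
cv2.imwrite("pics/c1.png",A)
B=cv2.resize(b[220:290,240:330],(720,560),interpolation=cv2.INTER_CUBIC); cv2.imwrite("pics/c2.png",B)
print(ray("top",[[261,243]],.109), ray("top",[[251,207],[266,258]],.05), ray("side",[[294,236]],.095))
E
```

```text
[[0.51629383 0.10781396 0.109     ]] [[0.59543862 0.12889997 0.05      ]
 [0.48916589 0.09966564 0.05      ]] [[0.51258082 0.10971977 0.095     ]]
```

View pics/c1.png

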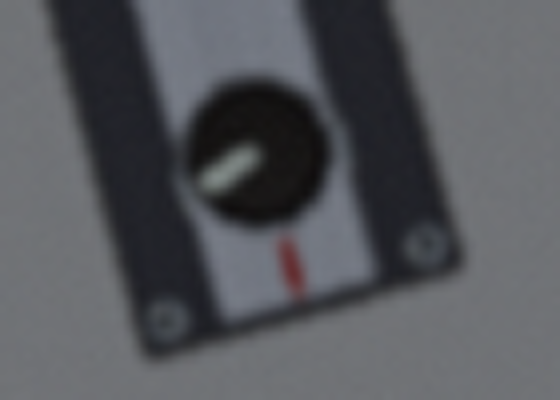

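View pics/c2.png

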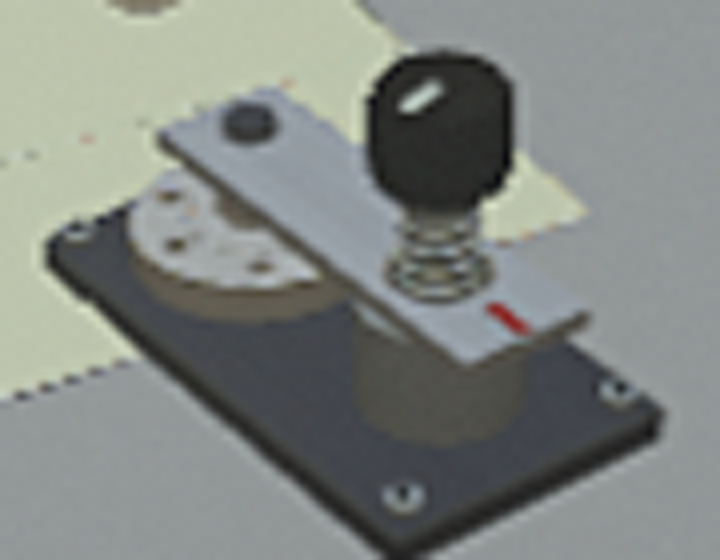

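The white line points to the lower left in the crop, from (258,152) to (203,190). The red mark runs from (287,238) to (297,296), about 70° away counter-clockwise. Next I'll refine the axis and turn angle.

Run:
```python
from h import *
for n,(r0,r1,c0,c1) in {"top":(230,256,248,276),"side":(224,248,284,306)}.items():
    im=cv2.imread(f"pics/{n}0.png")[r0:r1,c0:c1].astype(int); g=im.max(2)
    if n=="top": 
        m=(g<60).astype(np.uint8)
        m=cv2.morphologyEx(m,cv2.MORPH_CLOSE,np.ones((3,3)))
    else: m=(g<75).astype(np.uint8)
    k,l,s,c=cv2.connectedComponentsWithStats(m); i=1+np.argmax(s[1:,4]); 
    cn=max(cv2.findContours((l==i).astype(np.uint8),0,2)[0],key=cv2.contourArea); e=cv2.minEnclosingCircle(cn)
    x,y,w,h,a=s[i]; print(n,(x+c0,y+r0,w,h,a),e[0][0]+c0,e[0][1]+r0,e[1],c[i]+[c0,r0])
    bb=np.array([x+c0+w/2-.5,y+r0+h/2-.5]); 
    # expected bbox centre for candidate: iterate
    X=np.array([.515,.108])
    th=np.linspace(0,6.28,60)
    for _ in range(6):
        P=np.array([[X[0]+.018*np.cos(t),X[1]+.018*np.sin(t),z] for t in th for z in(.081,.109)])
        q=proj(n,P); pc=(q.max(0)+q.min(0))/2
        X=X+(ray(n,[bb],.095)-ray(n,[pc],.095))[0,:2]
    print(n,"axis",X,(q.max(0)-q.min(0)))
im=cv2.imread("pics/top0.png"); hsv=cv2.cvtColor(im,cv2.COLOR_BGR2HSV)
sub=im[225:270,240:285].astype(int)
red=(sub[...,2]-sub[...,1]>40); ys,xs=np.nonzero(red); print("red",xs.mean()+240,ys.mean()+225)
wl=np.zeros_like(red); kk=sub.min(2); 
K=ray("top",[[262,243.9]],.109)
r=ray("top",[[xs.mean()+240,ys.mean()+225]],.052)[0]
w=ray("top",[[230+203/8-.45,225+190/8-.45],[230+258/8-.45,225+152/8-.45]],.109)
print("redpos",r,"line tip, mid",w)
f=ray("top",[[251,207]],.05)[0]; print("flange",f)
```

```text
top (np.int32(248), np.int32(230), np.int32(28), np.int32(26), np.int32(390)) 261.5 242.5 18.398468017578125 [261.82307692 242.85641026]
top axis [0.51788588 0.10689907] [18.78117134 19.35000362]
side (np.int32(286), np.int32(227), np.int32(18), np.int32(20), np.int32(295)) 294.70491790771484 236.27868843078613 10.403480529785156 [294.69491525 236.36610169]
side axis [0.51091568 0.10942173] [18.19990757 21.49099267]
red 266.0 258.0
redpos [0.48910713 0.09963444 0.052     ] line tip, mid [[0.50638951 0.11964713 0.109     ]
 [0.5152046  0.10629454 0.109     ]]
flange [0.59543862 0.12889997 0.05      ]
```

>>> {"method": "arm_command", "body": {"moves": [-1, 22, -45, 0, 0, 0, 0, -1, 44, -90, 0, 0, 0, 0, -1, 66, -135, 0, 0, 0, 0, -1, 88, -180, 0, 0, 0, 0, -1, 110, -225, 0, 0, 0, 0], "newtons": 20}}

```text
clock: 0.6
ee_pos: [0.3526, 0.4301, 0.2137]
tool_rot: [-0.0, 0.176, 0.984, -0.0]
wrist_force: [1.7, -0.2, 1.1]
width: 0.0909
gripper_force: 0.0
```

>>> {"method": "arm_command", "body": {"moves": [-1, 22, -45, 0, 0, 0, 0, -1, 44, -90, 0, 0, 0, 0, -1, 66, -135, 0, 0, 0, 0, -1, 88, -180, 0, 0, 0, 0, -1, 110, -225, 0, 0, 0, 0]}}

```text
clock: 1.1
ee_pos: [0.4625, 0.2055, 0.214]
tool_rot: [0.0, 0.176, 0.984, 0.0]
wrist_force: [0.8, 0.6, 0.5]
width: 0.0914
gripper_force: 0.0
```

>>> {"method": "arm_command", "body": {"moves": [-1, 17, -33, 0, 0, 0, 0, -1, 34, -66, 0, 0, 0, 0, -1, 51, -100, 0, 0, 0, 0, -1, 51, -100, 0, 0, 0, 0]}}

```text
clock: 1.5
ee_pos: [0.5145, 0.1045, 0.2139]
tool_rot: [0.0, 0.177, 0.984, -0.0]
wrist_force: [-0.3, -0.0, -0.6]
width: 0.0913
gripper_force: 0.0
```

>>> {"method": "arm_command", "body": {"moves": [-1, -1, 2, -40, 0, 0, 0, -1, -1, 2, -80, 0, 0, 0, -1, -1, 2, -115, 0, 0, 0, -1, -1, 2, -138, 0, 0, 0, -1, -1, 2, -138, 0, 0, 0]}}

```text
clock: 2.0
ee_pos: [0.5097, 0.1095, 0.0732]
tool_rot: [-0.003, 0.176, 0.984, -0.001]
wrist_force: [0.6, -0.9, -0.1]
width: 0.0914
gripper_force: 0.0
```

Run:
```python
from h import *
print(state()['ee_pos'],state()['wrist_force'])
a=cv2.cvtColor(capture("top")[0],cv2.COLOR_RGB2BGR);b=cv2.cvtColor(capture("side")[0],cv2.COLOR_RGB2BGR)
A=cv2.resize(a[205:285,225:305],(400,400),interpolation=3);B=cv2.resize(b[200:280,250:330],(400,400),interpolation=3)
cv2.imwrite("pics/d.png",np.hstack([A,B]))
```

```text
[0.50972159 0.10953398 0.07315088] [ 0.63747558 -0.93801157 -0.05061728]
```

View pics/d.png

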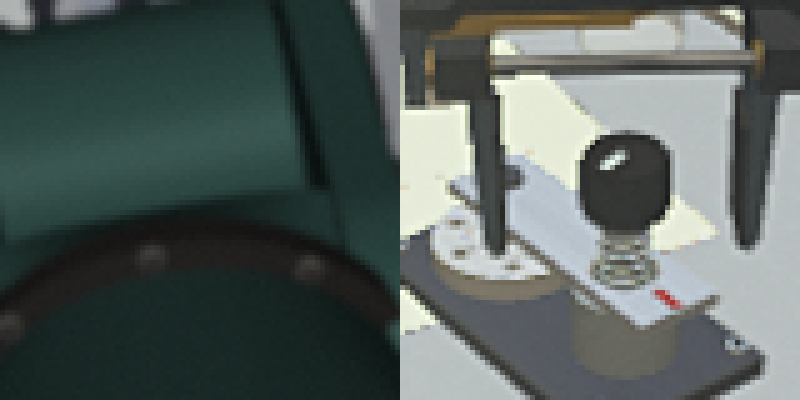

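The top view is blocked by the arm. The side view shows the knob at (625,185), centred between the finger tips at (497,250) and (745,245). Closing.

>>> {"method": "arm_command", "body": {"moves": [-1, 0, 0, 0, 0, 0, 0, 1, 0, 0, 0, 0, 0, 0, 1, 0, 0, 0, 0, 0, 0, 1, 0, 0, 0, 0, 0, 0, 1, 0, 0, 0, 0, 0, 0], "newtons": 12}}

```text
clock: 2.6
ee_pos: [0.5123, 0.1095, 0.0762]
tool_rot: [0.0, 0.176, 0.984, 0.0]
wrist_force: [0.1, 0.7, 0.6]
width: 0.0621
gripper_force: 0.0
```

>>> {"method": "arm_command", "body": {"moves": [1, 0, 0, 0, 0, 0, 0, 1, 0, 0, 0, 0, 0, 0, 1, 0, 0, 0, 0, 0, 0, 1, 0, 0, 0, 0, 0, 0]}}

```text
clock: 3.0
ee_pos: [0.5108, 0.108, 0.0755]
tool_rot: [-0.001, 0.175, 0.985, -0.002]
wrist_force: [-5.2, -24.6, 5.5]
width: 0.0366
gripper_force: 12.0
```

>>> {"method": "arm_command", "body": {"moves": [1, -0.5, -1.5, 0, 0, 0, 0, 1, -0.5, -1.5, 0, 0, 0, 0, 1, -0.5, -1.5, 0, 0, 0, 0]}}

```text
clock: 3.3
ee_pos: [0.5107, 0.1075, 0.0756]
tool_rot: [-0.001, 0.176, 0.984, -0.001]
wrist_force: [-5.1, -7.6, 4.7]
width: 0.0359
gripper_force: 12.0
```

>>> {"method": "arm_command", "body": {"moves": [1, -0.5, -0.7, 0, 0, 0, 0.1, 1, -0.5, -0.7, 0.2, 0, 0, 0.2, 1, -0.5, -0.7, 0.3, 0, 0, 0.3, 1, -0.5, -0.7, 0.4, 0, 0, 0.4, 1, -0.5, -0.7, 0.5, 0, 0, 0.5]}}

```text
clock: 3.8
ee_pos: [0.5104, 0.1057, 0.0761]
tool_rot: [-0.001, -0.076, 0.997, -0.001]
wrist_force: [-0.9, -25.3, 1.1]
width: 0.0357
gripper_force: 12.0
```

>>> {"method": "arm_command", "body": {"moves": [1, 0, 0, 0, 0, 0, 0, 1, 0, 0, 0, 0, 0, 0]}}

```text
clock: 4.0
ee_pos: [0.5112, 0.1057, 0.0764]
tool_rot: [-0.0, -0.074, 0.997, -0.001]
wrist_force: [2.6, -22.4, 0.2]
width: 0.0358
gripper_force: 12.0
```

>>> {"method": "arm_command", "body": {"moves": [1, 0, -2, 0, 0, 0, 0, 1, 0, -2, 0.1, 0, 0, 0.1, 1, 0, -2, 0.2, 0, 0, 0.2, 1, 0, -2, 0.2, 0, 0, 0.2, 1, 0, -2, 0.2, 0, 0, 0.2]}}

```text
clock: 4.5
ee_pos: [0.5115, 0.1047, 0.0767]
tool_rot: [0.0, -0.173, 0.985, -0.0]
wrist_force: [1.1, -10.3, 0.1]
width: 0.0359
gripper_force: 12.0
```

>>> {"method": "arm_command", "body": {"moves": [1, 0, -1, 0.1, 0, 0, 0.12, 1, 0, -1, 0.2, 0, 0, 0.24, 1, 0, -1, 0.3, 0, 0, 0.36, 1, 0, -1, 0.4, 0, 0, 0.48, 1, 0, -1, 0.5, 0, 0, 0.6]}}

```text
clock: 5.0
ee_pos: [0.5129, 0.1035, 0.0776]
tool_rot: [0.001, -0.458, 0.889, -0.001]
wrist_force: [10.0, -14.4, -1.8]
width: 0.0358
gripper_force: 12.0
```

>>> {"method": "arm_command", "body": {"moves": [1, 0, 0, 0.1, 0, 0, 0.12, 1, 0, 0, 0.2, 0, 0, 0.24, 1, 0, 0, 0.4, 0, 0, 0.45, 1, 0, 0, 0.4, 0, 0, 0.45, 1, 0, 0, 0.4, 0, 0, 0.45]}}

```text
clock: 5.5
ee_pos: [0.5143, 0.1041, 0.0786]
tool_rot: [0.002, -0.644, 0.765, -0.002]
wrist_force: [13.8, -7.9, -2.1]
width: 0.0359
gripper_force: 12.0
```

Run:
```python
from h import *
s=state();print(s['joint_positions'],s['wrist_force'],s['ee_pos'])
b=cv2.cvtColor(capture("side")[0],cv2.COLOR_RGB2BGR)
cv2.imwrite("pics/e.png",cv2.resize(b[210:280,255:335],(640,560),interpolation=3))
```

```text
[ 1.55767853e-01  3.18465655e-01  2.13796041e+00 -1.53298513e-03
  6.78778532e-01 -2.81278560e+00] [13.84146399 -7.91070732 -2.09887928] [0.5143483  0.10409699 0.0786417 ]
```

View pics/e.png

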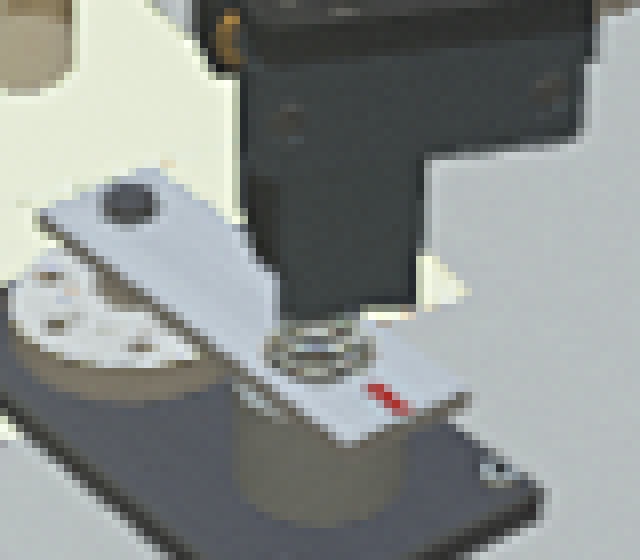

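>>> {"method": "arm_command", "body": {"moves": [0, 1, 0, 0, 0, 0, 0, -0.3, 1, 0, 0, 0, 0, 0, -0.3, 1, 0, 0, 0, 0, 0, -0.3, 1, 0, 0, 0, 0, 0, -0.3, 1, 0, 40, 0, 0, 0]}}

```text
clock: 6.05
ee_pos: [0.5091, 0.1039, 0.1141]
tool_rot: [-0.003, -0.643, 0.766, 0.002]
wrist_force: [1.5, 0.3, 0.4]
width: 0.0591
gripper_force: 0.0
```

>>> {"method": "arm_command", "body": {"moves": [-0.3, 0, 0, 30, 0, 0, 0, -0.3, 0, 0, 30, 0, 0, 0, -0.3, 0, 0, 30, 0, 0, 0]}}

```text
clock: 6.35
ee_pos: [0.5122, 0.1043, 0.1478]
tool_rot: [0.0, -0.643, 0.766, -0.0]
wrist_force: [-0.2, -0.1, -0.0]
width: 0.0588
gripper_force: 0.0
```

Run:
```python
from h import *
s=state();print(s['joint_positions'],s['wrist_force'],s['ee_pos'])
b=cv2.cvtColor(capture("side")[0],cv2.COLOR_RGB2BGR)
cv2.imwrite("pics/side1.png",b)
cv2.imwrite("pics/f.png",cv2.resize(b[210:280,255:335],(640,560),interpolation=3))
```

```text
[ 1.56334237e-01  1.97346627e-01  2.12278646e+00  5.55791443e-05
  8.20335755e-01 -2.81072362e+00] [-0.20738455 -0.11519946 -0.00448247] [0.51223815 0.10433792 0.14778817]
```

View pics/f.png

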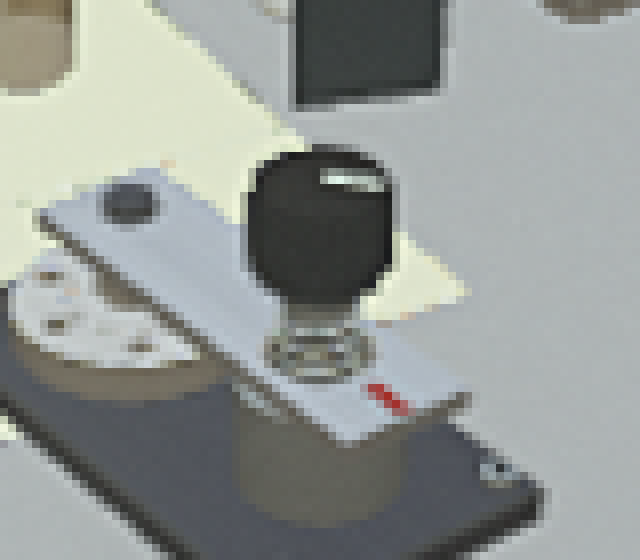

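Run:
```python
from h import *
for z in(.109,.104):
    w=ray("side",[[255+322/8-.44,210+178/8-.44],[255+384/8-.44,210+183/8-.44]],z); d=w[1]-w[0]; print(w,np.linalg.norm(d),np.degrees(np.arctan2(d[1],d[0])))
w=ray("side",[[240+403/8-.44,220+107/8-.44],[240+438/8-.44,220+87/8-.44]],.109);print(w)
# vertical silhouette test
def sil(X,z0):
    q=proj("side",[[X[0]+.018*np.cos(t),X[1]+.018*np.sin(t),z] for t in np.linspace(0,6.28,90) for z in(z0,z0+.028)]);return np.r_[q.min(0),q.max(0)]
for n in("side0","side1"):
    g=cv2.imread(f"pics/{n}.png").max(2)
    # sub-pixel edges of the knob column profile
    for c in(293,294,295): 
        p=g[215:260,c].astype(float); i=np.argmin(p[8:22])+8
        e=[k+(110-p[k])/(p[k+1]-p[k]) for k in range(len(p)-1) if (p[k]-110)*(p[k+1]-110)<0]; print(n,c,np.round(np.array(e)+215,1))
for z in(.081,.0766): print(z,sil((.5135,.1045),z))
```

```text
[[0.5057262  0.11099106 0.109     ]
 [0.497661   0.09793703 0.109     ]] 0.015344543220599315 -121.7090794968914
[[0.51319922 0.10772564 0.104     ]
 [0.50503334 0.09450863 0.104     ]] 0.015536119881712359 -121.70907949689128
[[0.50557817 0.12145661 0.109     ]
 [0.51088415 0.10983022 0.109     ]]
side0 293 [226.1 229.8 232.4 248.5 249.4 250.4 251.4 253.5 254.3 255.3 256.5 257.3]
side0 294 [225.8 229.8 231.6 248.4 249.5 250.7 251.2 253.4 254.5 255.3 256.5 257.4]
side0 295 [225.6 248.4 249.4 250.3 251.4 255.2 256.6 257.4]
side1 293 [222.8 228.5 249.6 251.6 252.8 256.9 257.1]
side1 294 [222.6 227.6 249.9 251.5 252.8 256.8 257.2]
side1 295 [222.6 227.7 231.1 232.4 249.5 251.6 252.7 256.8 257.2]
0.081 [287.19884629 224.67438731 305.31507995 246.04104566]
0.0766 [287.21118633 226.5386192  305.27697256 247.88800576]
```

The side view shows the knob about 2 px lower, which fits a 6 mm drop less the 1.7 mm rise from turning. The white line, from (322,178) to (384,182), is now past the red mark, so the screw has dropped. Next I'll regrip and turn forward.

>>> {"method": "arm_command", "body": {"moves": [-0.3, 2.5, -0.5, -30, 0, 0, 0, -0.3, 2.5, -0.5, -60, 0, 0, 0, -0.3, 2.5, -0.5, -76, 0, 0, 0, -0.3, 2.5, -0.5, -76, 0, 0, 0, -0.3, 2.5, -0.5, -76, 0, 0, 0]}}

```text
clock: 6.9
ee_pos: [0.5141, 0.1037, 0.071]
tool_rot: [-0.001, -0.643, 0.766, 0.0]
wrist_force: [-0.1, 0.1, 0.1]
width: 0.0592
gripper_force: 0.0
```

>>> {"method": "arm_command", "body": {"moves": [1, 0, 0, 0, 0, 0, 0, 1, 0, 0, 0, 0, 0, 0, 1, 0, 0, 0, 0, 0, 0, 1, 0, 0, 0, 0, 0, 0, 1, 0, 0, 0, 0, 0, 0], "newtons": 15}}

```text
clock: 7.4
ee_pos: [0.5147, 0.1039, 0.0718]
tool_rot: [0.0, -0.643, 0.766, -0.0]
wrist_force: [-3.1, 2.9, 3.4]
width: 0.0353
gripper_force: 15.0
```

>>> {"method": "arm_command", "body": {"moves": [1, 0, 0, -0.1, 0, 0, -0.14, 1, 0, 0, -0.3, 0, 0, -0.28, 1, 0, 0, -0.4, 0, 0, -0.42, 1, 0, 0, -0.5, 0, 0, -0.56, 1, 0, 0, -0.7, 0, 0, -0.7]}}

```text
clock: 7.9
ee_pos: [0.5135, 0.1043, 0.0706]
tool_rot: [-0.001, -0.338, 0.941, 0.001]
wrist_force: [-7.4, 11.0, 3.6]
width: 0.0353
gripper_force: 15.0
```

>>> {"method": "arm_command", "body": {"moves": [1, 0, 0, -0.1, 0, 0, -0.14, 1, 0, 0, -0.3, 0, 0, -0.28, 1, 0, 0, -0.4, 0, 0, -0.42, 1, 0, 0, -0.5, 0, 0, -0.56, 1, 0, 0, -0.7, 0, 0, -0.7]}}

```text
clock: 8.4
ee_pos: [0.5136, 0.1052, 0.07]
tool_rot: [-0.001, 0.005, 1.0, 0.001]
wrist_force: [-7.5, 24.9, 3.3]
width: 0.0355
gripper_force: 15.0
```

Some side load in +y, so I'll shift +1.5 mm in y and keep turning.

>>> {"method": "arm_command", "body": {"moves": [1, -0.5, 1.5, -0.1, 0, 0, -0.14, 1, -0.5, 1.5, -0.3, 0, 0, -0.28, 1, -0.5, 1.5, -0.4, 0, 0, -0.42, 1, -0.5, 1.5, -0.5, 0, 0, -0.56, 1, -0.5, 1.5, -0.7, 0, 0, -0.7]}}

```text
clock: 8.9
ee_pos: [0.514, 0.1062, 0.0695]
tool_rot: [-0.0, 0.348, 0.938, 0.001]
wrist_force: [-3.0, 16.6, -2.2]
width: 0.0358
gripper_force: 15.0
```

>>> {"method": "arm_command", "body": {"moves": [1, 0, 0, -0.1, 0, 0, -0.14, 1, 0, 0, -0.3, 0, 0, -0.28, 1, 0, 0, -0.4, 0, 0, -0.42, 1, 0, 0, -0.5, 0, 0, -0.56, 1, 0, 0, -0.7, 0, 0, -0.7]}}

```text
clock: 9.4
ee_pos: [0.5147, 0.1066, 0.0691]
tool_rot: [-0.0, 0.648, 0.762, 0.001]
wrist_force: [-0.1, 17.7, 0.2]
width: 0.0358
gripper_force: 15.0
```

>>> {"method": "arm_command", "body": {"moves": [1, 0, 1, -0.1, 0, 0, -0.14, 1, 0, 1, -0.3, 0, 0, -0.28, 1, 0, 1, -0.4, 0, 0, -0.42, 1, 0, 1, -0.5, 0, 0, -0.56, 1, 0, 1, -0.7, 0, 0, -0.7]}}

```text
clock: 9.9
ee_pos: [0.5155, 0.1067, 0.0686]
tool_rot: [0.0, 0.87, 0.493, 0.001]
wrist_force: [4.5, 3.4, 1.5]
width: 0.0359
gripper_force: 15.0
```

>>> {"method": "arm_command", "body": {"moves": [1, 0, 0, -0.1, 0, 0, -0.14, 1, 0, 0, -0.3, 0, 0, -0.28, 1, 0, 0, -0.4, 0, 0, -0.42, 1, 0, 0, -0.5, 0, 0, -0.56, 1, 0, 0, -0.7, 0, 0, -0.7]}}

```text
clock: 10.4
ee_pos: [0.516, 0.1062, 0.0681]
tool_rot: [0.0, 0.986, 0.165, 0.002]
wrist_force: [6.1, -4.8, 0.7]
width: 0.0358
gripper_force: 15.0
```

>>> {"method": "arm_command", "body": {"moves": [1, 0, -0.5, -0.1, 0, 0, -0.14, 1, 0, -0.5, -0.3, 0, 0, -0.28, 1, 0, -0.5, -0.4, 0, 0, -0.42, 1, 0, -0.5, -0.5, 0, 0, -0.56, 1, 0, -0.5, -0.7, 0, 0, -0.7]}}

```text
clock: 10.9
ee_pos: [0.516, 0.1054, 0.0673]
tool_rot: [-0.0, 0.983, -0.183, 0.002]
wrist_force: [6.7, -8.5, 1.2]
width: 0.0358
gripper_force: 15.0
```

>>> {"method": "arm_command", "body": {"moves": [1, 0, 0, -0.1, 0, 0, -0.14, 1, 0, 0, -0.3, 0, 0, -0.28, 1, 0, 0, -0.4, 0, 0, -0.42, 1, 0, 0, -0.5, 0, 0, -0.56, 1, 0, 0, -0.6, 0, 0, -0.65]}}

```text
clock: 11.4
ee_pos: [0.5155, 0.1049, 0.0666]
tool_rot: [-0.0, 0.873, -0.487, 0.001]
wrist_force: [5.2, -13.5, 2.1]
width: 0.0357
gripper_force: 15.0
```

>>> {"method": "arm_command", "body": {"moves": [1, 0, 0, 0, 0, 0, 0, 1, 0, 0, 0, 0, 0, 0]}}

```text
clock: 11.6
ee_pos: [0.5155, 0.1049, 0.0665]
tool_rot: [-0.0, 0.875, -0.485, 0.001]
wrist_force: [5.3, -12.9, 2.1]
width: 0.0357
gripper_force: 15.0
```

Run:
```python
from h import *
s=state();print(s['joint_positions'],s['wrist_force'],s['ee_pos'],s['tool_rot'])
```

```text
[ 1.57214880e-01  3.43889986e-01  2.13440705e+00 -2.31929554e-03
  6.61012748e-01  2.74171477e+00] [  5.25726024 -12.93272417   2.0577507 ] [0.51545746 0.10491539 0.06654562] [-1.42034962e-04  8.74719873e-01 -4.84627004e-01  1.33829311e-03]
```

>>> {"method": "arm_command", "body": {"moves": [-0.3, 0, 0, 0, 0, 0, 0, -0.3, 0, 0, 0, 0, 0, 0, -0.3, 0, 0, 0, 0, 0, 0, -0.3, 0, 0, 0, 0, 0, 0, -0.3, 0, 0, 40, 0, 0, 0]}}

```text
clock: 12.1
ee_pos: [0.5112, 0.1054, 0.1027]
tool_rot: [0.002, 0.875, -0.485, -0.003]
wrist_force: [-0.1, 0.2, 0.8]
width: 0.0593
gripper_force: 0.0
```

>>> {"method": "arm_command", "body": {"moves": [-0.3, 0, 0, 40, 0, 0, 0.14, -0.3, 0, 0, 40, 0, 0, 0.28, -0.3, 0, 0, 40, 0, 0, 0.42, -0.3, 0, 0, 40, 0, 0, 0.56, -0.3, 0, 0, 40, 0, 0, 0.7]}}

```text
clock: 12.6
ee_pos: [0.514, 0.1058, 0.1461]
tool_rot: [-0.0, 0.988, -0.153, 0.0]
wrist_force: [0.5, 0.8, 0.5]
width: 0.0594
gripper_force: 0.0
```

>>> {"method": "arm_command", "body": {"moves": [-0.3, 0, 0, 0, 0, 0, 0.14, -0.3, 0, 0, 0, 0, 0, 0.28, -0.3, 0, 0, 0, 0, 0, 0.42, -0.3, 0, 0, 0, 0, 0, 0.56, -0.3, 0, 0, 0, 0, 0, 0.7]}}

```text
clock: 13.1
ee_pos: [0.514, 0.1058, 0.146]
tool_rot: [-0.0, 0.981, 0.196, -0.0]
wrist_force: [0.9, -0.1, 0.6]
width: 0.0593
gripper_force: 0.0
```

Run:
```python
from h import *
s=state();print(s['wrist_force'],s['ee_pos'])
b=cv2.cvtColor(capture("side")[0],cv2.COLOR_RGB2BGR)
cv2.imwrite("pics/side2.png",b)
cv2.imwrite("pics/g.png",cv2.resize(b[210:280,255:335],(640,560),interpolation=3))
```

```text
[ 0.9142655  -0.10574965  0.60625447] [0.51404666 0.10584394 0.14598754]
```

View pics/g.png

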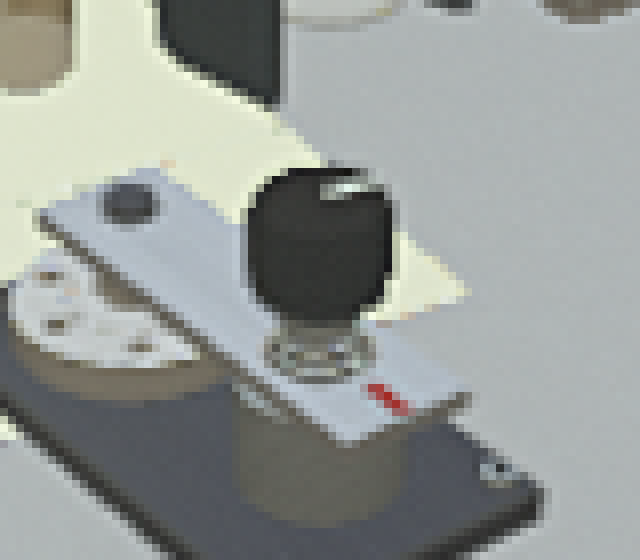

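Run:
```python
from h import *
w=ray("side",[[255+324/8-.44,210+196/8-.44],[255+372/8-.44,210+181/8-.44]],.099); d=w[1]-w[0]; print(w,np.linalg.norm(d),np.degrees(np.arctan2(d[1],d[0])))
# compare: expected line pixels (crop) for candidate turns
for name,zt,turns in(("before",.1038,(.3,.5,.7)),("now",.0985,(-5.2,-4.8,-4.5))):
    for t in turns:
        a=np.radians(195.5)+t; c=np.array([.5145,.1045]);u=np.array([np.cos(a),np.sin(a)])
        print(name,t,((proj("side",[[*(c+r*u),zt] for r in(.001,.017)])-[255,210]+.44)*8).round(0).tolist())
```

```text
[[0.51259634 0.10742159 0.099     ]
 [0.51445318 0.09345948 0.099     ]] 0.014085034927871507 -82.42459319449242
before 0.3 [[335.0, 175.0], [389.0, 194.0]]
before 0.5 [[335.0, 174.0], [395.0, 187.0]]
before 0.7 [[336.0, 174.0], [399.0, 181.0]]
now -5.2 [[336.0, 191.0], [398.0, 185.0]]
now -4.8 [[335.0, 190.0], [387.0, 172.0]]
now -4.5 [[334.0, 190.0], [374.0, 164.0]]
```

The white line, from (324,196) to (372,181), reads −4.85 rad, and the knob sits about 5 mm lower, so the thread has caught. Next I'll regrip and turn another −1.35 rad.

>>> {"method": "arm_command", "body": {"moves": [-0.3, 1, -0.5, -30, 0, 0, 0, -0.3, 1, -0.5, -60, 0, 0, 0, -0.3, 1, -0.5, -79, 0, 0, 0, -0.3, 1, -0.5, -79, 0, 0, 0, -0.3, 1, -0.5, -79, 0, 0, 0]}}

```text
clock: 13.65
ee_pos: [0.5152, 0.1053, 0.0673]
tool_rot: [-0.0, 0.981, 0.192, -0.0]
wrist_force: [1.3, 0.2, 0.6]
width: 0.059
gripper_force: 0.0
```

>>> {"method": "arm_command", "body": {"moves": [1, 0, 0, 0, 0, 0, 0, 1, 0, 0, 0, 0, 0, 0, 1, 0, 0, 0, 0, 0, 0, 1, 0, 0, 0, 0, 0, 0, 1, 0, 0, 0, 0, 0, 0], "newtons": 15}}

```text
clock: 14.15
ee_pos: [0.5154, 0.1058, 0.0676]
tool_rot: [-0.0, 0.981, 0.192, 0.0]
wrist_force: [-1.3, 6.7, 2.8]
width: 0.0356
gripper_force: 15.0
```

>>> {"method": "arm_command", "body": {"moves": [1, 0, 0, -0.1, 0, 0, -0.14, 1, 0, 0, -0.3, 0, 0, -0.28, 1, 0, 0, -0.4, 0, 0, -0.42, 1, 0, 0, -0.5, 0, 0, -0.56, 1, 0, 0, -0.7, 0, 0, -0.7]}}

```text
clock: 14.65
ee_pos: [0.5153, 0.1055, 0.0668]
tool_rot: [-0.0, 0.987, -0.158, 0.0]
wrist_force: [0.5, 2.3, 2.3]
width: 0.0354
gripper_force: 15.0
```

>>> {"method": "arm_command", "body": {"moves": [1, 0, 0, -0.1, 0, 0, -0.13, 1, 0, 0, -0.3, 0, 0, -0.26, 1, 0, 0, -0.4, 0, 0, -0.39, 1, 0, 0, -0.5, 0, 0, -0.52, 1, 0, 0, -0.6, 0, 0, -0.65]}}

```text
clock: 15.15
ee_pos: [0.5151, 0.1053, 0.0661]
tool_rot: [-0.0, 0.885, -0.465, 0.0]
wrist_force: [-0.9, 0.6, 3.6]
width: 0.0357
gripper_force: 15.0
```

>>> {"method": "arm_command", "body": {"moves": [1, 0, 0, 0, 0, 0, 0, 1, 0, 0, 0, 0, 0, 0, 1, 0, 0, 0, 0, 0, 0]}}

```text
clock: 15.45
ee_pos: [0.5152, 0.1053, 0.066]
tool_rot: [-0.0, 0.887, -0.461, 0.0]
wrist_force: [-1.6, -0.3, 4.9]
width: 0.036
gripper_force: 15.0
```

Run:
```python
from h import *
s=state();print(s['wrist_force'],s['ee_pos'],s['tool_rot'],s['qd'])
```

```text
[-1.6163335  -0.26493395  4.94921654] [0.5151668  0.10525163 0.0659684 ] [-2.44406527e-05  8.87215703e-01 -4.61354849e-01  1.52353688e-05] [ 1.07735953e-03  1.32912535e-04 -1.48821497e-03 -4.68438819e-05
 -1.42995053e-03  4.85888333e-03]
```

```bash
python3 -c "
from workcell import *
print(job_done())"
```

```text
the job is handed in; nothing more can be done
None
```

I turned the thumbscrew backward past the red mark, where it dropped, then forward about one full turn (roughly −6.2 to −6.4 rad by my estimate). I handed the job in at 15.5 s with the knob held at 15 N; the last angle was not checked by camera because the gripper hid the line, and no verdict came back.

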